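Draw out the telescoping bottle brush

ROBOT

A 7-joint arm with a two-finger parallel gripper is mounted at the origin on the work surface. World frame = base frame: x ahead of the robot, y to its left, z up, the work surface at z = 0. Lengths are in m, angles in degrees, forces in N, time in s.
With the tool pointing down it reaches from about 0.425 to 0.875 m from the base axis. Payload 4.7 kg.
Tool frame: the origin (TCP) lies at the very end of the fingers, on their centre line; the grasp point (between the pads) lies 19 mm behind it; z points along the fingers, y is the direction in which the jaws open and shut (so a half turn about z gives the same grasp; the last joint's range is limited). The gripper opens to 87 mm and grips with 3 to 60 N. Pads are 19 mm wide; open, the fingers measure 117 mm over their backs; the gripper's body (75 mm by 190 mm) begins 51 mm behind the grasp point.
Start: joints at [67.729, 18.392, -4.016, 83.108, 1.295, 78.541, -3.26], TCP at [0.255, -0.598, 0.191] pointing down, gripper open.
Joint ranges: [-163.93, 163.93], [-17.29, 119.83], [-79.2, 71.16], [3.27, 140.29], [-89.18, 269.18], [5.43, 117.66], [-154.24, 154.24]. Speed limits (degrees/s): [147.25, 147.25, 180, 180, 180, 180, 180].

INTERFACE

Orientations are given as [roll, pitch, yaw] about the fixed x, y, z axes, in that order (R = Rz(yaw) Ry(pitch) Rx(roll)).
In Python, from cell import env gives the robot as it stands.
- The arm moves only by the tool servo_tool, never from a script. Its argument "increments" is a list that holds one entry, the list of rows, each a list of 7 numbers: the shift along the tool's x, y, z in m, then the turn, a rotation vector about the tool's x, y, z in degrees, then the opening, from -1 (shut) to 1 (fully open). In form: [[[dx, dy, dz, rx, ry, rz, fingers], ...]]. A call has 1 to 20 rows; each row is the pose to reach, as a shift and turn from the pose commanded when the call began, along the tool's axes at that moment; what a row does not reach only later rows make up. A row lasts 1/10 s, in which the tool goes at most 50 mm and 8.59 degrees, less where a joint would pass 70% of its speed; a pose out of reach is approached as far as the arm can. A call with a gripper value outside its range is refused whole. The fingers move at their own pace and stop on an object; "squeeze" is the grip in N (left out, the last holds). Time passes only in rows, so rows that repeat a pose let the fingers close. It gives the time, the measured TCP pose, the force and the opening at its end, in the units of the state.
- env.get_obs(): the state, without advancing time (a new reading comes with each control period).
- env.read_camera(name): name is "side" or "top" or "wrist"; returns a dict with "frame" (420x560x3 uint8, blue, green, red), "intrinsics" (3x3 intrinsics, pixels), "rvec" (rotation vector, rad) and "tvec" (3), from world to camera coordinates, as OpenCV has them. Camera axes: x right, y down, z forward; pixel columns grow to the right and rows downward; lengths in m; the calibration is good to about 2 mm. A picture is of the moment at which its call begins. There is no depth.
- env.sign_off(): hands the job in, once; it reports no verdict.
The state is a dict: "time_s": time; "qpos": joint angles; "joint_velocities": joint speeds; "effort": joint torques, N m; "tool_pos": TCP position; "tool_rot": TCP orientation; "force": force on the tool from outside, world axes, zero at the start; "wrist_torque": the same for the moment, N m; "grip_width": finger opening in m.
Only numpy, scipy, OpenCV 4.12 (cv2) and the standard library are available. Lean on these libraries where they do the work, as an engineer would, in place of code of your own. Each camera call takes 0.05 s, during which the arm holds its last target.

TASK

The telescoping bottle brush lies closed in its steel holder on the worktop; make it long enough for the tall carafe. Take its handle so that the fingers squeeze in the button on its side, pull the handle away from the brush head, past the click of the first stop, right out to the second stop, then lift the whole brush up out of the holder. Finish while still holding it in the air, fully drawn out and roughly level, about 20 cm above the worktop and touching nothing else, and leave the other kitchen things where they are.

Things in the scene. Friction and masses are not known exactly. Their poses are not given: they have to be found in the camera images.
- brush: grey handle of the loose telescoping bottle brush (whole brush 170 to 250 g). Origin on the long axis at the button, 70 mm above the worktop at the start; x runs along the brush to its head, z up, y to the side away from the button. A flat-sided bar, 30 mm wide (y), 26 mm high (z), from x = -126 to +35 mm. Balances within about 40 mm of the origin, closed or drawn out
- button_spot (a point): centre of the round black push button's seat in the handle's side: handle x = 0, y = -15 mm, z = 0 (mid-height). The button is 14 mm across and stands 5 mm proud (handle with button: 35 mm wide). Fingers closing across the handle (along its y) at x = 0 press it flush, and keep it pressed as long as they grip
- brush_button (a joint): how far the button is pressed in, m: 0 out, 0.005 flush with the handle's side. A spring of 2 N (out) to 5 N (flush) pushes it back. The rod is locked at its stops while the button is out and slides only while it is pressed more than 0.004, so it must stay squeezed during the pull
- brush_rod (a joint): how far the steel rod with the head is drawn out of the handle, m: 0 closed (the start), 0.060 first stop, 0.120 second stop, the hard end of the travel. With the button pressed it slides with 2 to 5 N, but needs 7 to 12 N to pull through a click at the first stop (0.058 to 0.072) and one just before the second stop (0.105 to 0.119), which then keeps it there
- head_mid (a point): middle of the brush head (round black rubber head with white ribs, 37 mm across, 95 mm long), on the brush axis, at handle x = +125 mm closed, +245 mm fully drawn out. On the 10 mm rod, 51 to 59 mm from this point towards the handle, sits a round collar 28 mm across that moves with the head; it starts 5 to 7 mm clear of the holder's fork
- holder: steel holder, fixed; origin on the worktop below the button at the start, x along the brush to its head. Base plate 8 mm thick, 200 by 80 mm. The handle lies on two posts at x = -85 and +26 mm, 22 mm wide, so narrower than the handle: nothing of the holder stands beside the handle, and fingers on both its sides, down to 15 mm above the worktop, can travel along it towards -x
- fork_slot (a point): middle of the slot of the holder's upright fork, 70 mm above the worktop at holder x = +56 mm. The fork is 8 mm thick (x), 48 mm wide, 90 mm high; its slot is 15 mm wide, open at the top, bottom 62 mm above the worktop, and straddles the rod between handle and collar. When the handle is pulled to -x the collar catches on the fork and the rod comes out; the brush lifts straight up out of it
- shot_a: small glass, mouth down, 46 mm across, 55 mm high, loose, beside the brush head; origin under its centre. Leave it alone (so too shot_b)
- shot_b: small glass like shot_a, on the other side of the brush head; leave alone
- tumbler: drinking glass, mouth down, 72 mm across, 95 mm high, loose, origin under its centre; leave alone
- mug: glass mug, mouth down, 76 mm across, 90 mm high, handle at its +y, loose, origin under its centre; leave alone
- bowl: white bowl, mouth down, 120 mm across, 50 mm high, loose, origin under its centre; leave alone
- soap: clear soap bottle, 60 mm across, 170 mm high, loose, origin under its centre; leave alone
- scrub: wooden scrubbing brush, 200 mm long, lying flat on the worktop, loose, origin near its middle; leave alone
- knife: steel table knife, 200 mm long, lying flat on the worktop, loose, origin near its middle; leave alone
Things that resemble listed ones, but are neither listed nor needed, are in the scene too. Leave any red look-alike of the holder alone.

How it is judged (in metres and radians):
On the way, in this order (a step that is already met when the one before it is completed fails the run):
1. the button is squeezed in while the brush is still closed (value of joint brush_button above 0.004 m and value of joint brush_rod below 0.03 m), for 0.1 s.
2. the rod is drawn out to the second stop (value of joint brush_rod above 0.115 m), for 0.2 s.
At the end, for the whole second after the job is handed in: the rod is at the second stop (drawn out more than 115 of 120 mm), the fingers grip the brush, the handle is held still 140 to 320 mm above the worktop with the middle of the head above 120 mm, level within about 23 degrees, and the brush no longer touches the holder (value of joint brush_rod above 0.115 m and height (world z) of brush between 0.14 and 0.32 m and height (world z) of head_mid above 0.12 m and angle between brush's own x axis and vertical between 1.17 and 1.97 rad and contact force between brush and the fingers above 2 N and contact force between brush and holder below 0.1 N and linear speed of brush below 0.03 m/s); the arm keeps its last pose, push and grip.
It fails at once if another kitchen thing is pushed more than 30 mm from its place or tipped over (distance of any of shot_a, shot_b, tumbler, mug, bowl, soap, scrub, knife from where it was at the start of the episode above 0.03 m or angle between any of shot_a, shot_b, tumbler, mug, bowl, soap's own z axis and vertical above 0.6 rad).
It also fails if it takes over 38 s, if anything falls off the work surface, if the arm or the gripper's body presses on something with over 40 N, if the wrist force passes 120 N, or if a joint passes its speed limit or range.

## Working session

There is one attempt and no reset: what is moved stays moved. The work goes in short steps, Python scripts to look and compute and a tool call to move; the robot and the scene stay as the last step left them, time stands still between calls to the robot, and variables do not carry over. Pictures are saved under pics/ and viewed, and the job is handed in when it is done.

Besides the shell and the picture viewer there is one more tool, called after "Emit:" by a JSON object that holds its "op" and its "data". servo_tool: Moves the arm, as the interface text tells. Its arguments: {"type":"object","properties":{"increments":{"type":"array","items":{"type":"array","items":{"type":"array","items":{"type":"number"}}}},"squeeze":{"type":"number"}},"required":["increments"]}

```bash
mkdir -p pics; cat > h.py <<'E'
import numpy as np, cv2
from cell import env
def cam(n,save=None):
    c=env.read_camera(n)
    if save: cv2.imwrite('pics/'+save,c['frame'])
    return c
def ray(c,u,v):
    R=cv2.Rodrigues(np.array(c['rvec'],float))[0];t=np.array(c['tvec'],float).ravel()
    d=R.T@np.linalg.inv(np.array(c['intrinsics']))@np.array([u,v,1.]);return -R.T@t,d/np.linalg.norm(d)
def onz(c,u,v,z):
    o,d=ray(c,u,v);return o+d*(z-o[2])/d[2]
def proj(c,P):
    return cv2.projectPoints(np.array(P,float).reshape(-1,1,3),np.array(c['rvec'],float),np.array(c['tvec'],float),np.array(c['intrinsics']),None)[0].reshape(-1,2)
E
python3 - <<'E'
from h import *
for n in ['top','side','wrist']:
    c=cam(n,n+'0.png'); print(n,ray(c,280,210))
o=env.get_obs(); print({k:np.round(v,3) for k,v in o.items()})
E
```

```text
top (array([ 0.25566449, -0.03791047,  1.35901503]), array([ 0.17141131,  0.0051332 , -0.98518618]))
side (array([-0.29386377,  0.83778673,  0.69956908]), array([ 0.59293748, -0.64437787, -0.48291024]))
wrist (array([ 0.32163627, -0.57151002,  0.38354086]), array([-0.23481341, -0.11138902, -0.96563717]))
{'time_s': np.float64(0.15), 'qpos': array([67.73 , 18.428, -4.017, 83.16 ,  1.295, 78.542, -3.26 ]), 'joint_velocities': array([-0.028, -0.152,  0.029, -0.281, -0.037,  0.035,  0.056]), 'effort': array([-0.0000e+00, -4.9180e+01, -4.0500e-01, -3.1288e+01, -6.4000e-02,
        4.1000e-02,  0.0000e+00]), 'tool_pos': array([ 0.255, -0.598,  0.19 ]), 'tool_rot': array([-1.79914e+02,  4.00000e-03,  2.30810e+01]), 'force': array([0.403, 0.363, 0.026]), 'wrist_torque': array([-0.009,  0.027,  0.04 ]), 'grip_width': np.float64(0.087)}
```

View pics/top0.png

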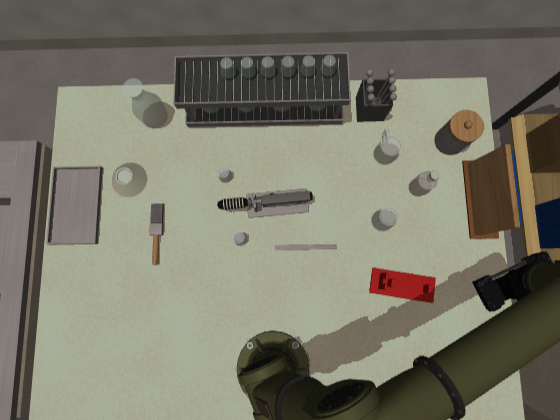

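View pics/side0.png

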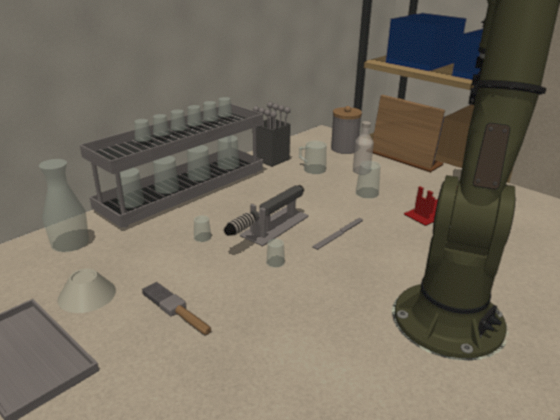

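View pics/wrist0.png

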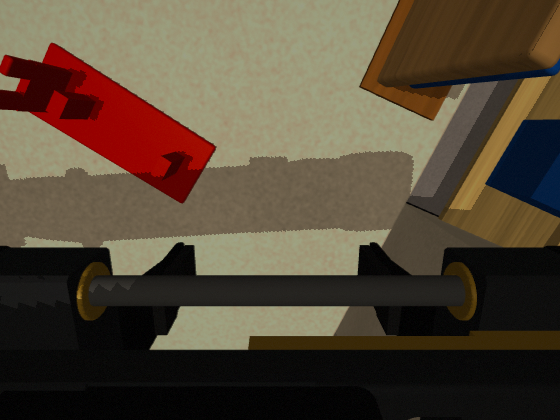

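The top view shows the brush in its grey holder at about (268,200), with its head at (232,204) to the left and the handle running right to (312,196). Things that could be mistaken for it: the red holder look-alike (403,285), the scrub (156,232), the knife (305,247) and the rack rods. I choose the grey holder with the striped head and will check it in a close crop.

```bash
python3 - <<'E'
from h import *
a=cv2.imread('pics/top0.png')[170:265,200:350]; b=cv2.imread('pics/side0.png')[170:270,190:340]
cv2.imwrite('pics/crop0.png',np.vstack([cv2.resize(a,(750,300) if 0 else (470,298),interpolation=2),cv2.resize(b,(470,300),interpolation=2)]))
E
```

```text
(no output)
```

View pics/crop0.png

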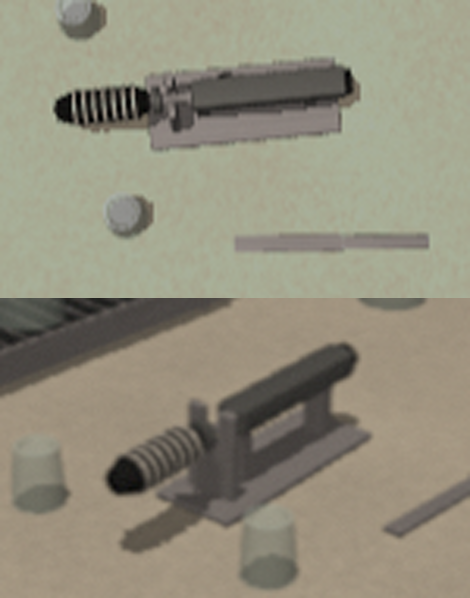

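The crop confirms the choice: a grey handle in a steel holder with a ribbed head on the left. The button is a small bump on the far (+x) edge at top-image (271,194). Next I measure the handle.

```bash
python3 - <<'E'
from h import *
c=env.read_camera('top'); f=c['frame']; g=f.max(axis=2).astype(int)
s=4
roi=f[180:220,210:325]
m=(roi.max(axis=2)<95).astype(np.uint8)
for r in range(5,32): print(r+180,''.join('%3d '%v for v in roi.max(axis=2)[r,38:106:1]))
E
```

```text
185 168 165 167 166 166 166 166 169 169 167 170 171 171 169 169 166 167 168 169 168 167 170 166 168 169 173 174 172 167 169 171 173 171 168 172 172 172 170 172 169 172 170 165 168 170 171 173 172 170 170 172 175 172 173 175 174 173 174 173 173 174 173 176 174 175 174 173 173 
186 169 168 167 167 167 167 168 168 168 168 167 169 169 170 168 170 170 169 168 168 170 170 167 168 173 174 172 170 167 169 171 171 168 166 171 173 172 173 171 169 172 169 167 168 166 169 169 172 169 171 172 172 171 171 176 176 174 173 172 173 174 174 175 176 174 176 173 173 
187 172 171 170 169 169 169 171 167 167 168 168 168 167 169 169 173 173 168 167 167 173 171 170 169 172 170 168 170 168 170 172 170 168 169 172 171 170 175 170 173 175 172 169 170 169 172 171 170 169 173 172 173 174 172 174 176 176 176 173 174 175 175 175 176 174 174 174 174 
188 169 171 171 171 169 170 170 169 168 168 170 168 168 168 169 171 173 167 166 172 173 172 171 169 170 168 168 173 169 171 170 167 168 173 174 173 171 175 173 168 170 171 170 172 170 173 175 171 170 149 158 143 149 151 143 144 146 150 146 175 174 174 175 174 176 176 1
[... 5677 characters left out ...]
37 140 138 137 137 138 140 139 138 139 138 140 140 140 141 141 141 142 140 141 140 141 139 141 140 140 138 139 140 109 173 176 175 175 174 176 175 
210 120 119 139 142 141 141 111  55  52  60  82  83  83 120 140 141 141 140 141 141 140 140 139 140 142 140 141 140 140 141 140 141 140 141 142 141 142 141 142 142 141 140 141 140 140 140 139 140 141 139 140 138 140 138 138 139 138 138 139 138 118 174 175 174 174 174 174 175 
211 140 140 140 142 141 142 134  67  55  81 120 121 119 142 141 142 143 143 142 143 143 142 141 141 142 142 142 142 143 143 142 141 141 139 140 140 140 140 140 140 140 139 139 140 139 139 140 140 142 139 138 137 137 136 133 130 130 127 124 128 113 173 174 175 174 175 173 174
```

```bash
python3 - <<'E'
from h import *
c=env.read_camera('top')
P=lambda u,v,z:onz(c,u,v,z)
print('front far/near',P(261.7,196.5,.083),P(261.7,204.3,.083))
print('rear far/near',P(309.7,191.3,.083),P(309.7,200,.083),'cap',P(311.7,196,.083))
print('button',P(271,193.8,.077))
print('headtip',P(218,204,.07))
f=c['frame'][190:220,210:260].max(axis=2)
for r in f[6:22]: print(' '.join('%3d'%x for x in r))
# glasses
for n,u,v,z in [('shot_b',224,174,.055),('shot_a',239,238,.055)]: print(n,P(u,v,z))
# side view
s=env.read_camera('side'); cv2.imwrite('pics/side_z.png',cv2.resize(s['frame'][175:250,215:320],None,fx=7,fy=7,interpolation=2))
E
```

```text
front far/near [0.52116557 0.02494367 0.083     ] [0.49650689 0.02511932 0.083     ]
rear far/near [ 0.53511928 -0.12436621  0.083     ] [ 0.50758403 -0.12360079  0.083     ] cap [ 0.52011248 -0.13013814  0.083     ]
button [ 0.53053098 -0.00389518  0.077     ]
headtip [0.50218741 0.16290471 0.07      ]
171 166 168 170 168 168 168 168 169 171 174 168 167 169 171 175 173 171 166 167 165 168 171 169 167 171 174 175 173 154 168 154 148 175 172 171 134 141 138 138 139 138 100 141 134  40 124 109 109 109
170 167 170 172 171 167 167 170 170 172 173 168 167 170 168 171 173 170 167 168 151 168 152 149 129 142 131 134 130 114 115 100 126 120 134 150 128 140 115 106 104 136 122 109 102  42  88  82  82  80
169 167 172 176 173 167 166 168 170 170 174 169 168 153 122 131 151 128 120 133 102 113 121 104  57  97  87  61  82 103  18  46 141  16  60  87  85 140  90  71  61 139 140  88  58  47  62  82  83  90
168 168 172 174 173 170 167 168 172 170 172 133 116 138  42  61 142  63  34 110  52  13 115  79  17  84  96  19  88 117  18  53 158  21  14  16  14  99  92  74  62 112 129  81  71  88  66  89  93
[... 1788 characters left out ...]
  45  62  79  81
172 174 170 167 168 173 173 172 158 157 134 137  98 103 121  59  45 110  74  91  94  85  92 103 102  96  99 110 104 115 107 118 117 121 119 116 115  88  83  81 119 139 140 139  95  50  48  62  81  82
175 172 170 169 170 171 169 172 174 171 169 171 155 155 150 137  97 109 107 116 110 110 118 120 118 117 116 114 118 116 117 116 118 119 116 115 115  99 121 119 141 142 142 141 111  51  52  61  82  83
175 172 169 169 168 170 166 172 173 170 169 173 172 169 172 168 148 148 150 117 116 117 151 120 116 149 150 152 150 148 150 150 153 152 150 149 150 126 140 140 140 141 141 141 133  65  56  82 120 121
shot_b [0.60288108 0.14705269 0.055     ]
shot_a [0.39590979 0.09819215 0.055     ]
```

View pics/side_z.png

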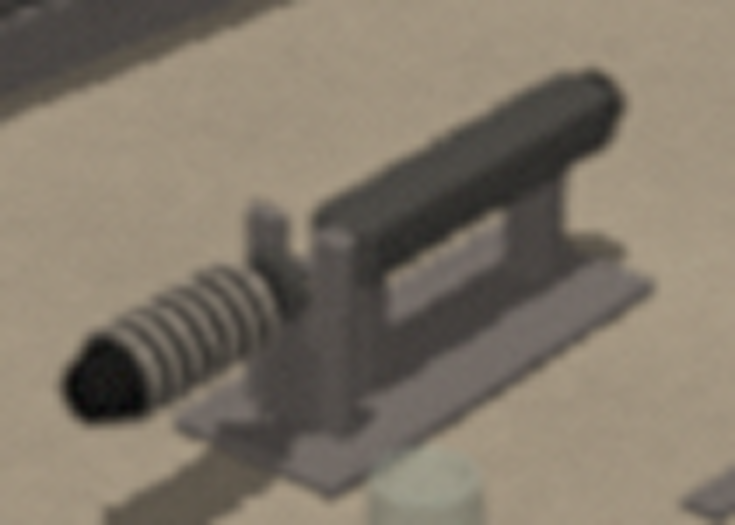

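```bash
cat >> h.py <<'E'
from scipy.spatial.transform import Rotation as Ro
def delta(tp,yaw):
    o=env.get_obs(); R=Ro.from_euler('xyz',o['tool_rot'],degrees=True)
    T=Ro.from_euler('xyz',[180,0,yaw],degrees=True)
    print('now',o['time_s'],np.round(o['tool_pos'],4),np.round(o['tool_rot'],2),'F',np.round(o['force'],1),'w',round(float(o['grip_width']),4))
    print('shift',np.round(R.inv().apply(np.array(tp)-o['tool_pos']),4),'rot',np.round((R.inv()*T).as_rotvec(degrees=True),2))
E
python3 -c "
from h import *
delta([.512,-.007,.19],94.4)"
```

```text
now 0.3 [ 0.2547 -0.5978  0.1907] [-179.97    0.     23.08] F [-0.5  0.6  0.1] w 0.0866
shift [ 0.4683 -0.4427  0.0009] rot [-3.000e-02 -2.000e-02 -7.132e+01]
```

Emit:
{"op": "servo_tool", "data": {"increments": [[[0.015,-0.014,0,0,0,-2,1],[0.045,-0.042,0,0,0,-6,1],[0.075,-0.071,0,0,0,-11,1],[0.105,-0.099,0,0,0,-16,1],[0.135,-0.128,0,0,0,-20,1],[0.165,-0.156,0,0,0,-25,1],[0.195,-0.184,0,0,0,-30,1],[0.225,-0.213,0,0,0,-34,1],[0.255,-0.241,0,0,0,-39,1],[0.285,-0.269,0,0,0,-43,1],[0.315,-0.298,0,0,0,-48,1],[0.345,-0.326,0,0,0,-52.5,1],[0.375,-0.354,0,0,0,-57,1],[0.405,-0.383,0,0,0,-61.5,1],[0.43,-0.4065,0,0,0,-65.5,1],[0.45,-0.4255,0,0,0,-68.5,1],[0.462,-0.437,0,0,0,-70.5,1],[0.468,-0.443,0,0,0,-71.3,1],[0.468,-0.443,0,0,0,-71.3,1],[0.468,-0.443,0,0,0,-71.3,1]]], "squeeze": 40}}

```text
time_s: 2.3
tool_pos: [0.5113, -0.0086, 0.1908]
tool_rot: [-180.0, 0.0, 94.2]
force: [-0.5, 0.1, 0.3]
grip_width: 0.0869
```

```bash
python3 - <<'E'
from h import *
delta([.512,-.007,.12],94.4)
c=cam('wrist','w1.png'); print(ray(c,280,210))
s=cam('side','s1.png')
E
```

```text
now 2.3 [ 0.5113 -0.0086  0.1908] [-1.7996e+02  5.0000e-02  9.4240e+01] F [-0.5  0.1  0.3] w 0.0869
shift [0.0016 0.0008 0.0708] rot [-0.04  0.05 -0.16]
(array([0.50678461, 0.06144195, 0.38426272]), array([ 0.02966992, -0.25983323, -0.96519759]))
```

View pics/w1.png

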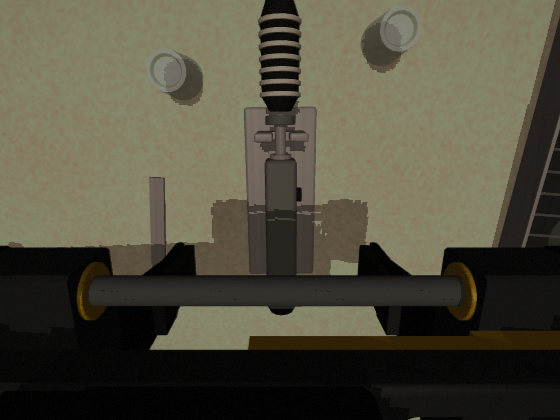

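The wrist view shows the brush running vertically through the middle of the picture. The button is on its right edge at (299,194), the handle front at (281,157) and the fork tines at (264/300,136). The shot glasses are at (168,70) and (400,30), clear of the fingers.

```bash
python3 - <<'E'
from h import *
c=env.read_camera('wrist'); f=c['frame']; g=f.max(axis=2)
print('col280',g[120:175:1,280]); print('button col299',g[180:210,299])
for r in (165,180,194,230,260): print(r,g[r,258:308])
for n,u,v,z in [('front',281,157,.083),('button',300.5,194.5,.072),('L165',266,170,.083),('R165',296,170,.083),('L260',266.5,260,.083),('R260',296.5,260,.083),('fork',281,136,.09),('headtip',281,0,.07)]: print(n,np.round(onz(c,u,v,z),4))
E
```

```text
col280 [ 68  66  65  68  51  62 109 110 110 109 109 109 109 110 110 108 109 110
 109 110 107 108 108 108 107 106 107 107 107 107 106 105 106 107  90  92
 106 106 105  70  50  61  65  69  72  72  72  73  70  71  71  72  72  72
  71]
button col299 [115 114 114 114 114 114 113  36   9   9  11  13  13  17  13  15  15  15
  14  10   7  85 112 113 112 112  68  66  66  67]
165 [117 115 115 115 115 113  87  46  57  66  70  73  71  71  72  70  72  73
  72  73  72  72  72  72  72  71  72  73  71  72  72  71  72  71  70  67
  61  51  54 116 115 116 116 114 112 112 112 113 115 115]
180 [116 115 112 112 114 115 107  32  58  62  70  73  72  72  71  72  74  72
  72  72  72  72  71  71  71  71  72  71  70  70  72  71  71  71  71  65
  58  52  48 115 114 115 116 114 111 111 112 113 114 113]
194 [115 113 112 112 111 112 107  50  53  62  67  73  71  72  72  71  70  71
  72  71  71  72  71  72  71  70  70  70  71  70  70  70  71  70  69  64
  59  52  24  15  15  13  16  40 110 109 110 112 112 112]
230 [67 66 64 64 64 63 65 61 27 36 36 38 39 41 40 39 39 38 39 39 37 39 40 39
 39 39 38 40 38 39 39 40 40 40 39 37 35 34 40 65 64 67 66 65 64 64 65 65
 65 65]
260 [65 66 66 64 63 63 64 62 41 33 34 36 39 40 40 40 40 40 40 39 39 39 39 40
 38 39 38 39 39 40 41 39 40 39 40 37 33 35 47 65 64 67 66 64 64 62 63 64
 64 63]
front [0.5132 0.03   0.083 ]
button [ 0.5351 -0.0058  0.072 ]
L165 [0.5004 0.0172 0.083 ]
R165 [0.5278 0.0192 0.083 ]
L260 [ 0.5066 -0.072   0.083 ]
R260 [ 0.5363 -0.0698  0.083 ]
fork [0.5116 0.0489 0.09  ]
headtip [0.5034 0.1595 0.07  ]
```

Emit:
{"op": "servo_tool", "data": {"increments": [[[0.001,0.001,0.015,0,0,-0.3,1],[0.0025,0.0035,0.035,0,0,-0.3,1],[0.0025,0.0035,0.055,0,0,-0.3,1],[0.0025,0.0035,0.075,0,0,-0.3,1],[0.0025,0.0035,0.095,0,0,-0.3,1],[0.0025,0.0035,0.11,0,0,-0.3,1],[0.0025,0.0035,0.125,0,0,-0.3,1],[0.0025,0.0035,0.135,0,0,-0.3,1],[0.0025,0.0035,0.139,0,0,-0.3,1],[0.0025,0.0035,0.139,0,0,-0.3,1],[0.0025,0.0035,0.139,0,0,-0.3,1]]], "squeeze": 40}}

```text
time_s: 3.55
tool_pos: [0.5156, -0.0042, 0.0526]
tool_rot: [179.9, 0.0, 94.7]
force: [0.2, -0.6, 0.4]
grip_width: 0.0872
```

```bash
python3 - <<'E'
from h import *
delta([.5145,-.006,.051],94.5)
c=cam('wrist','w2.png'); s=cam('side'); cv2.imwrite('pics/s2.png',cv2.resize(s['frame'][120:270,190:390],None,fx=4,fy=4,interpolation=2))
E
```

```text
now 3.55 [ 0.5156 -0.0042  0.0526] [1.7994e+02 1.0000e-02 9.4680e+01] F [ 0.2 -0.6  0.4] w 0.0872
shift [-0.0017 -0.0012  0.0016] rot [0.06 0.01 0.18]
```

View pics/w2.png

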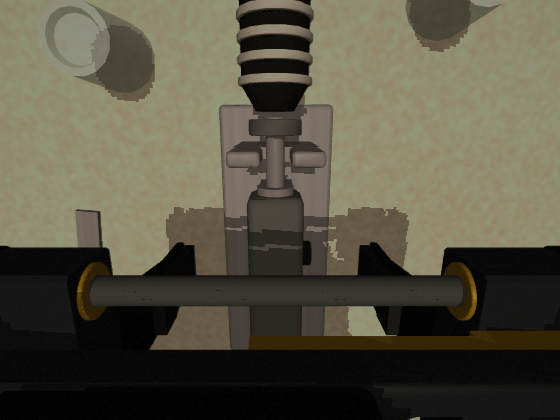

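View pics/s2.png

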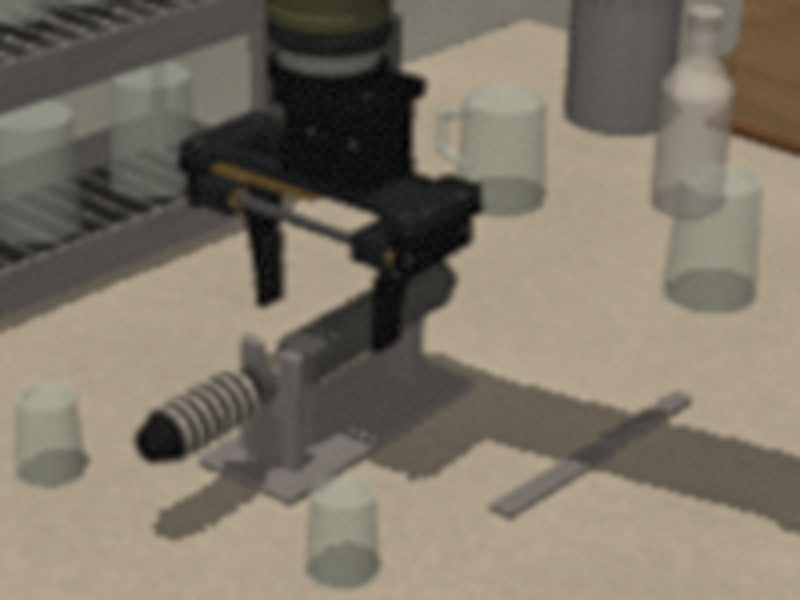

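The wrist view now has the button at (307,253) and the handle spanning cols 248–303. The side view shows the fingers straddling the handle, clear of the fork and glasses. I re-measure before closing.

```bash
python3 - <<'E'
from h import *
c=env.read_camera('wrist'); g=c['frame'].max(axis=2)
print(g[236:272,307]); 
for r in (215,232,262): print(r,g[r,242:320])
for n,u,v,z in [('btn',310,253,.07),('c215',275.3,215,.083),('c262',275.3,262,.083),('front',275,192,.083),('fork',277,158,.09)]: print(n,np.round(onz(c,u,v,z),4))
R=env.get_obs(); print(proj(c,[R['tool_pos']+np.array([.0435,0.0035,.019]),R['tool_pos']+np.array([0,0,.019])]))
E
```

```text
[72 73 74 74 42  7  6 10 16 11 15  9  5  9 10  7 12 10 10  7  7 12 10  8
  8  7  8 10  7 71 71 72 71 73 72 72]
215 [126 124 123 123 115  37  55  61  65  68  72  74  76  75  76  77  75  75
  75  75  76  76  76  76  76  76  76  76  76  75  77  77  76  76  76  76
  76  76  75  75  75  75  76  76  75  75  75  76  75  76  75  75  75  75
  74  71  68  64  62  58  45  67 123 124 126 125 122 122 120 121 122 123
 124 124 122 124 124 124]
232 [74 73 72 71 69 46 34 39 39 42 43 46 44 45 44 46 44 45 47 44 43 44 44 44
 44 44 45 44 44 45 44 43 43 45 44 43 44 44 43 45 43 43 43 43 45 45 44 44
 44 45 43 45 45 44 45 44 43 40 38 38 34 64 74 74 75 74 72 71 71 71 72 72
 73 73 75 74 75 74]
262 [73 74 72 71 70 67 36 33 39 40 41 42 43 45 45 45 44 44 44 44 45 43 44 43
 44 45 45 44 43 45 44 45 44 44 45 44 45 44 46 44 44 43 44 45 45 44 44 44
 44 44 45 43 43 43 42 42 41 39 37 32 21  8  8  7  8  8  9  7 32 72 71 72
 71 73 72 73 72 72]
btn [ 0.5357 -0.0058  0.07  ]
c215 [0.5137 0.019  0.083 ]
c262 [ 0.5158 -0.0072  0.083 ]
front [0.5126 0.031  0.083 ]
fork [0.5121 0.0489 0.09  ]
[[352.13162543 249.02407491]
 [275.38900582 249.00538653]]
```

Emit:
{"op": "servo_tool", "data": {"increments": [[[-0.0015,0,0.0015,0,0,0,1],[-0.0015,0,0.0015,0,0,0,-1],[-0.0015,0,0.0015,0,0,0,-1],[-0.0015,0,0.0015,0,0,0,-1],[-0.0015,0,0.0015,0,0,0,-1],[-0.0015,0,0.0015,0,0,0,-1],[-0.0015,0,0.0015,0,0,0,-1],[-0.0015,0,0.0015,0,0,0,-1],[-0.0015,0,0.0015,0,0,0,-1],[-0.0015,0,0.0015,0,0,0,-1],[-0.0015,0,0.0015,0,0,0,-1],[-0.0015,0,0.0015,0,0,0,-1]]], "squeeze": 40}}

```text
time_s: 4.9
tool_pos: [0.5151, -0.0058, 0.0505]
tool_rot: [-180.0, 0.0, 94.7]
force: [-0.7, -0.5, 0.1]
grip_width: 0.0269
```

```bash
python3 - <<'E'
from h import *
delta([.5145,-.006,.051],94.5)
c=cam('wrist','w3.png')
E
```

```text
now 4.9 [ 0.5151 -0.0058  0.0505] [-1.800e+02  1.000e-02  9.468e+01] F [-0.7 -0.5  0.1] w 0.0269
shift [-0.0002 -0.0006 -0.0005] rot [-0.    0.01  0.18]
```

View pics/w3.png

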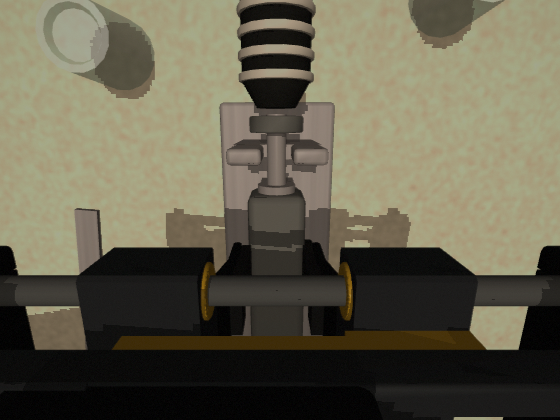

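The grip is closed at 26.9 mm, so the pads have compressed and the button is no longer visible proud of the handle. Now I pull along tool -x.

Emit:
{"op": "servo_tool", "data": {"increments": [[[-0.004,0,0,0,0,0,-1],[-0.01,0,0,0,0,0,-1],[-0.017,0,0,0,0,0,-1],[-0.024,0,0,0,0,0,-1],[-0.031,0,0,0,0,0,-1],[-0.038,0,0,0,0,0,-1],[-0.045,0,0,0,0,0,-1],[-0.052,0,0,0,0,0,-1],[-0.059,0,0,0,0,0,-1],[-0.066,0,0,0,0,0,-1],[-0.073,0,0,0,0,0,-1],[-0.08,0,0,0,0,0,-1],[-0.087,0,0,0,0,0,-1],[-0.093,0,0,0,0,0,-1],[-0.099,0,0,0,0,0,-1],[-0.105,0,0,0,0,0,-1],[-0.11,0,0,0,0,0,-1],[-0.114,0,0,0,0,0,-1]]], "squeeze": 40}}

```text
time_s: 6.75
tool_pos: [0.5224, -0.0903, 0.0481]
tool_rot: [-179.7, -2.0, 95.6]
force: [-2.7, 48.6, -2.1]
grip_width: 0.0287
```

```bash
python3 - <<'E'
from h import *
delta([.5145,-.006,.051],94.5)
c=cam('wrist','w4.png')
E
```

```text
now 6.75 [ 0.5224 -0.0903  0.0481] [-179.73   -2.03   95.55] F [-2.7 48.6 -2.1] w 0.0287
shift [0.0847 0.0003 0.0001] rot [-0.28 -2.03  1.06]
```

View pics/w4.png

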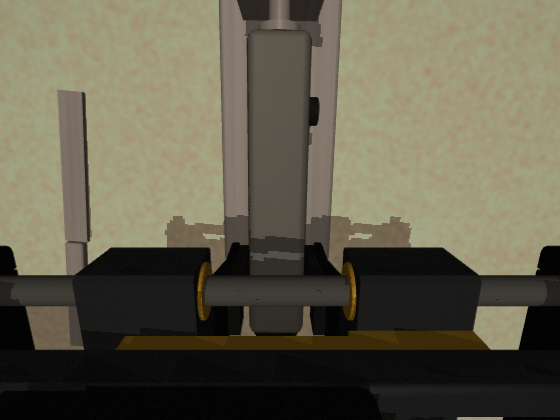

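The grip slipped. The button is out again at (314,111), ahead of the fingers, and the pull force reads 48 N. I need to know how far the rod came out.

```bash
python3 - <<'E'
from h import *
c=env.read_camera('wrist')
for n,u,v,z in [('btn',318,111,.07),('front',278,31,.083)]: print(n,np.round(onz(c,u,v,z),4))
t=cam('top'); cv2.imwrite('pics/t4.png',cv2.resize(t['frame'][160:260,195:345],None,fx=5,fy=5,interpolation=2))
s=cam('side'); cv2.imwrite('pics/s4.png',cv2.resize(s['frame'][120:270,190:390],None,fx=4,fy=4,interpolation=2))
E
```

```text
btn [ 0.5369 -0.0152  0.07  ]
front [0.5135 0.016  0.083 ]
```

View pics/t4.png

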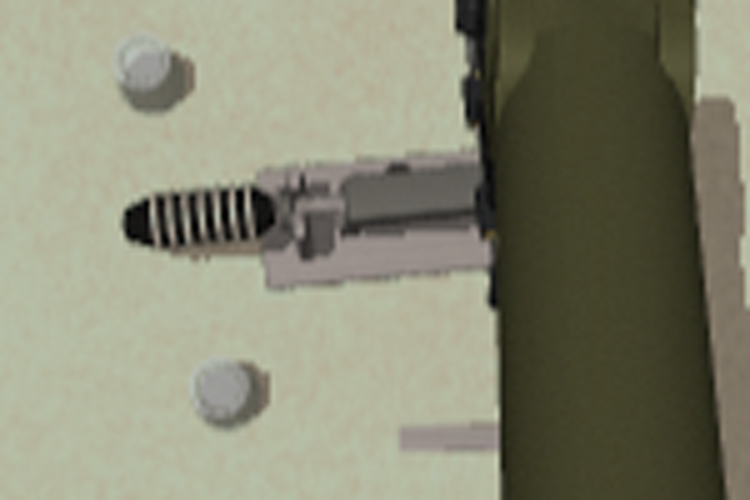

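View pics/s4.png

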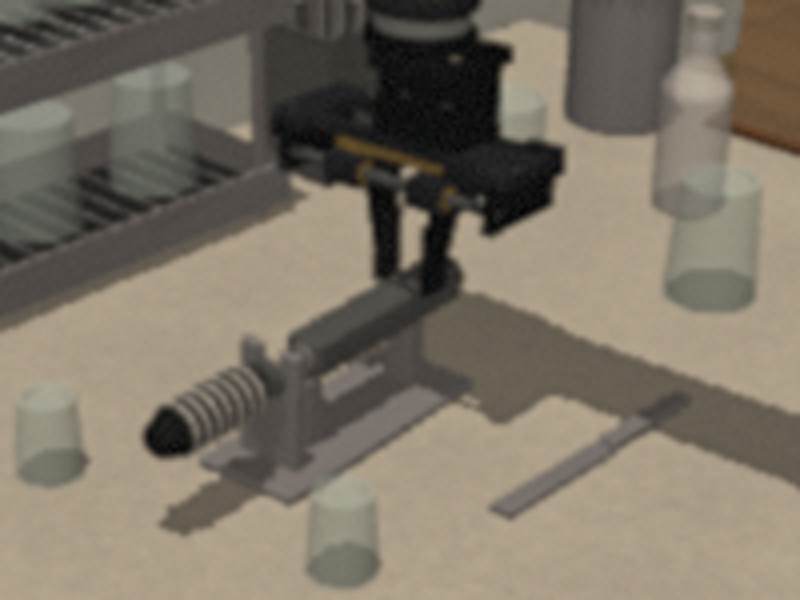

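The handle moved only about 9 mm, which is the collar clearance plus a little, so the rod stayed locked and the fingers slid back along the handle. I open, go back over the button and look again.

Emit:
{"op": "servo_tool", "data": {"increments": [[[0.02,0,0,0,0,0,-0.5],[0.025,0,0,0,0,0,0.5],[0.025,0,0,0,0,0,1],[0.025,0,0,0,0,0,1],[0.03,0,0,0,0,0,1],[0.045,0,0,0,0,0,1],[0.065,0,0,0,0,0,1],[0.085,0,0,0,0,0,1],[0.1,0,0,0,0,0,1],[0.104,0,0,0,0,0,1],[0.104,0,0,0,0,0,1],[0.104,0,0,0,0,0,1]]]}}

```text
time_s: 8.15
tool_pos: [0.516, -0.0167, 0.0505]
tool_rot: [-180.0, 0.0, 94.6]
force: [0.2, 0.4, -1.0]
grip_width: 0.0868
```

```bash
python3 - <<'E'
from h import *
delta([.5145,-.006,.051],94.5)
c=cam('wrist','w5.png')
E
```

```text
now 8.15 [ 0.516  -0.0167  0.0505] [-1.800e+02  4.000e-02  9.463e+01] F [ 0.2  0.4 -1. ] w 0.0868
shift [ 0.0107 -0.0006 -0.0005] rot [-0.    0.04  0.13]
```

View pics/w5.png

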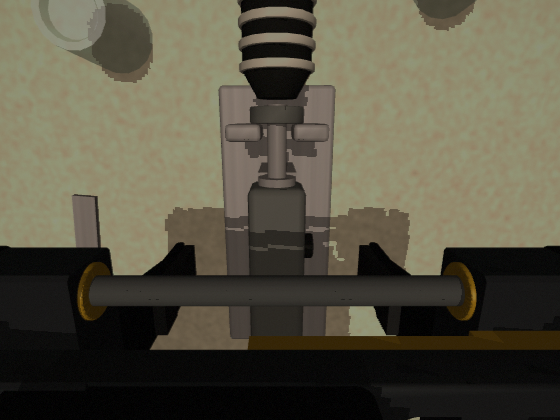

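```bash
python3 - <<'E'
from h import *
c=env.read_camera('wrist'); g=c['frame'].max(axis=2); print(g[228:262,308], g[245,242:318])
for n,u,v,z in [('btn',311,245,.07),('c',275.5,245,.083)]: print(n,np.round(onz(c,u,v,z),4))
cv2.imwrite('pics/w5z.png',cv2.resize(c['frame'][80:320,160:400],None,fx=2.4,fy=2.4,interpolation=2))
E
```

```text
[124 124 126  77  75   6   8   9   9   6   9   6   7  10   4   6   6  16
  18  20   9   7   7   8  10   9   7   9   7  24  72  73  74  74] [73 73 73 72 71 71 67 38 37 40 41 40 42 43 45 45 44 45 43 44 44 44 44 46
 42 43 47 44 44 48 74 76 77 75 76 75 76 75 75 74 75 75 74 73 74 71 44 44
 43 44 43 44 45 44 44 45 41 42 41 39 38 33 23 18 20 16 16 18 18 16 16 43
 71 71 73 72]
btn [ 0.5357 -0.0127  0.07  ]
c [ 0.5154 -0.0092  0.083 ]
```

View pics/w5z.png

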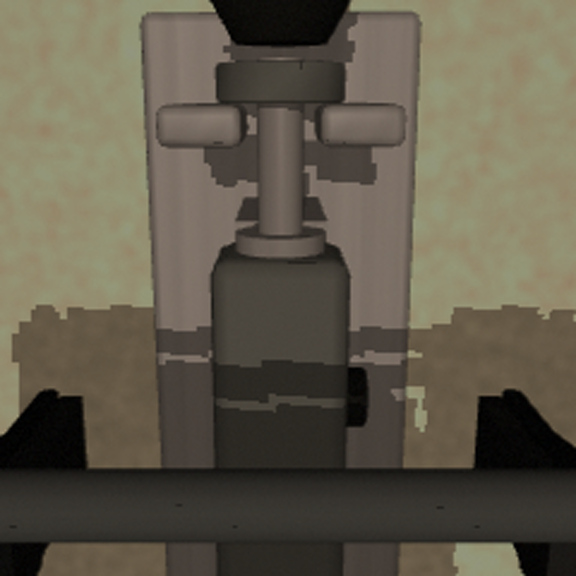

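Emit:
{"op": "servo_tool", "data": {"increments": [[[0.004,0,0,0,0,0,1],[0.004,0,0,0,0,0,1],[0.004,0,0,0,0,0,-1],[0.004,0,0,0,0,0,-1],[0.004,0,0,0,0,0,-1],[0.004,0,0,0,0,0,-1],[0.004,0,0,0,0,0,-1],[0.004,0,0,0,0,0,-1],[0.004,0,0,0,0,0,-1],[0.004,0,0,0,0,0,-1],[0.004,0,0,0,0,0,-1],[0.004,0,0,0,0,0,-1]]], "squeeze": 55}}

```text
time_s: 9.45
tool_pos: [0.5154, -0.0119, 0.0519]
tool_rot: [-179.9, 0.1, 94.7]
force: [2.9, 0.1, 9.6]
grip_width: 0.0154
```

Emit:
{"op": "servo_tool", "data": {"increments": [[[-0.002,0,0,0,0,0,-1],[-0.004,0,0,0,0,0,-1],[-0.006,0,0,0,0,0,-1],[-0.008,0,0,0,0,0,-1]]]}}

```text
time_s: 9.85
tool_pos: [0.5171, -0.0171, 0.0519]
tool_rot: [179.9, -0.1, 94.8]
force: [-0.8, 4.0, 6.5]
grip_width: 0.0002
```

```bash
python3 - <<'E'
from h import *
delta([.5145,-.006,.051],94.5)
c=cam('wrist','w6.png')
E
```

```text
now 9.85 [ 0.5171 -0.0171  0.0519] [ 1.7989e+02 -1.3000e-01  9.4770e+01] F [-0.8  4.   6.5] w 0.0002
shift [ 0.0113 -0.0017  0.001 ] rot [ 0.11 -0.13  0.27]
```

View pics/w6.png

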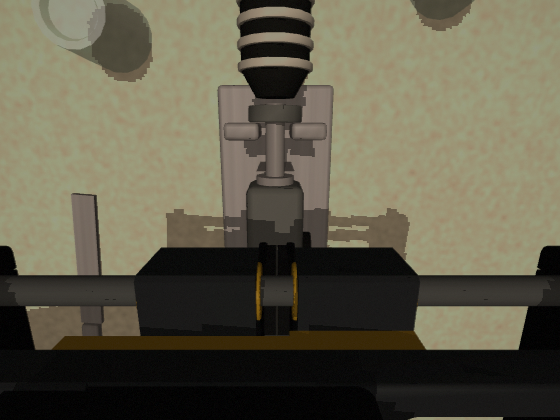

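Width 0.2 mm with +z force means the fingers have closed over the top of the handle, not around it. I check the fingertip height in the side view.

```bash
python3 - <<'E'
from h import *
s=cam('side'); cv2.imwrite('pics/s6.png',cv2.resize(s['frame'][130:250,210:350],None,fx=5,fy=5,interpolation=2))
T=np.array([.5156,-.0042,.0526]); ty=np.array([.9966,.0816,0])
for z in (0,.01,.02,.03,.04): print(z,proj(s,[T+ty*.05+[0,0,z],T-ty*.05+[0,0,z]]).round(1).tolist())
o=env.get_obs(); print('tcp now',o['tool_pos'],proj(s,[o['tool_pos'],o['tool_pos']+[0,0,.03]]))
print('handle top rear/front z.083',proj(s,[[.526,-.135,.083],[.512,.024,.083],[.512,.024,.057]]))
E
```

```text
0 [[255.8, 205.0], [285.3, 216.9]]
0.01 [[255.8, 201.7], [285.4, 213.5]]
0.02 [[255.7, 198.4], [285.5, 210.1]]
0.03 [[255.7, 195.0], [285.5, 206.6]]
0.04 [[255.7, 191.6], [285.6, 203.2]]
tcp now [ 0.51733553 -0.01779017  0.05195375] [[273.35135353 209.04997825]
 [273.45844462 198.98654875]]
handle top rear/front z.083 [[300.46325387 183.70611049]
 [263.64691482 204.69652804]
 [263.6465585  213.58013285]]
```

View pics/s6.png

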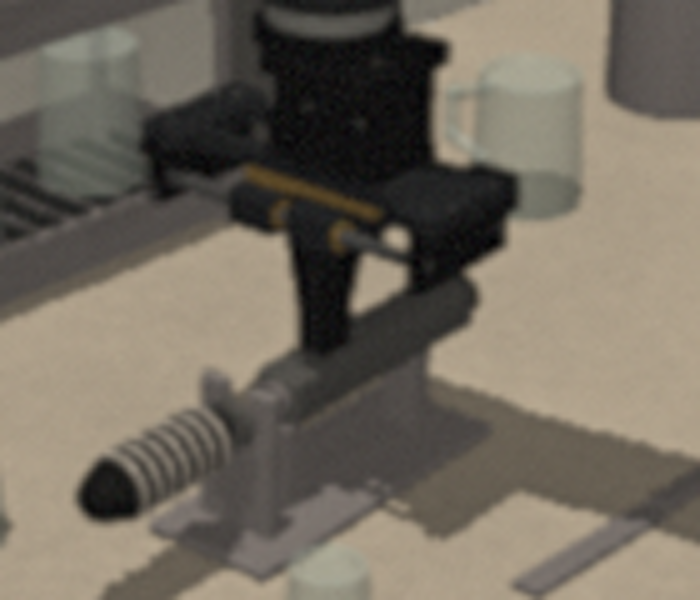

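The side view shows the fingertips at zoom (325,350), resting on top of the handle. Both side pictures put the real finger ends about 30 mm above the reported TCP z (tip row 195 observed against 205 predicted), and contact at reported z 0.052 on the 0.083 top agrees. So reported z is about 31 mm low. I lift, open, and go to reported z of about 0.020.

Emit:
{"op": "servo_tool", "data": {"increments": [[[0.004,0,-0.01,0,0,0,-1],[0.008,0,-0.025,0,0,0,0],[0.008,0,-0.025,0,0,0,1],[0.008,0,-0.025,0,0,0,1],[0.008,0,-0.025,0,0,0,1],[0.008,0,-0.025,0,0,0,1],[0.008,0,-0.025,0,0,0,1],[0.008,0,-0.025,0,0,0,1],[0.008,0,-0.025,0,0,0,1],[0.008,0,-0.025,0,0,0,1]]]}}

```text
time_s: 10.95
tool_pos: [0.5155, -0.0117, 0.0754]
tool_rot: [-180.0, 0.0, 94.7]
force: [0.4, -0.2, 0.3]
grip_width: 0.0647
```

```bash
python3 - <<'E'
from h import *
delta([.5155,-.0127,.021],94.5)
c=cam('wrist','w7.png'); g=c['frame'].max(axis=2)
m=cv2.inRange(c['frame'][180:285,290:330],(0,0,0),(25,25,25)); ys,xs=np.nonzero(m); print(ys.min()+180,ys.max()+180,xs.min()+290,xs.max()+290)
for r in (215,): print(r,g[r,240:325])
E
```

```text
now 10.95 [ 0.5155 -0.0117  0.0754] [-179.99    0.     94.68] F [ 0.4 -0.2  0.3] w 0.0647
shift [-0.0009 -0.0001  0.0544] rot [-0.01  0.    0.18]
228 276 290 325
215 [77 78 79 80 78 78 78 76 75 75 75 72 42 61 66 70 74 79 80 81 81 80 80 80
 80 80 80 80 81 81 81 81 81 80 80 80 80 81 80 79 80 80 80 80 80 80 79 80
 80 80 80 80 80 80 80 79 75 72 66 62 55 42 77 77 79 79 77 76 74 74 76 77
 77 76 78 77 76 78 78 78 78 79 77 72 72]
```

View pics/w7.png

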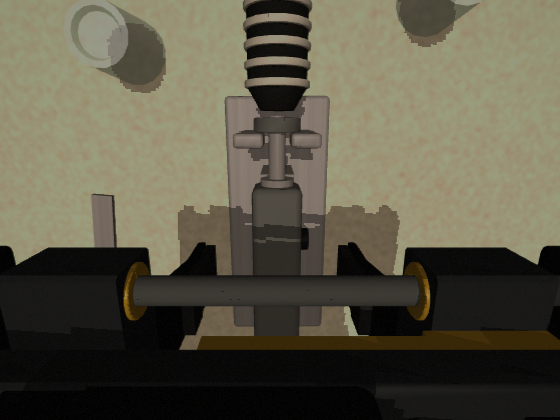

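```bash
python3 - <<'E'
from h import *
c=env.read_camera('wrist'); o,_=ray(c,0,0); print(o)
for u,v,z in [(252,215,.083),(301.7,215,.083),(308.5,239,.07),(277,140,.09)]:
    print(np.round(onz(c,u,v,z),4), 'cam+30mm:',np.round(onz(c,u,v,z-.03),4))
E
```

```text
[0.51035264 0.05813828 0.26895509]
[0.5004 0.0039 0.083 ] cam+30mm: [ 0.4988 -0.0048  0.053 ]
[0.5295 0.0063 0.083 ] cam+30mm: [ 0.5326 -0.0021  0.053 ]
[ 0.5369 -0.0129  0.07  ] cam+30mm: [ 0.5408 -0.0237  0.04  ]
[0.5115 0.0485 0.09  ] cam+30mm: [0.5117 0.0469 0.06  ]
```

```bash
python3 - <<'E'
from h import *
c=env.read_camera('wrist'); o=env.get_obs(); print(o['grip_width'],o['time_s'])
T=np.array(o['tool_pos']); tx=np.array([-.0816,.9967,0]); ty=np.array([.9967,.0816,0]); w=o['grip_width']/2
for zo in (0,.031):
  for sx in (.0095,-.0095):
    print(zo,sx,proj(c,[T+ty*w+tx*sx+[0,0,zo],T-ty*w+tx*sx+[0,0,zo],T+ty*w+tx*sx+[0,0,zo+.04]]).round(1).tolist())
cv2.imwrite('pics/w8.png',cv2.resize(c['frame'][200:350,110:440],None,fx=2.4,fy=2.4,interpolation=2))
E
```

```text
0.07650075691870117 11.1
0 0.0095 [[337.7, 223.0], [213.5, 223.1], [352.1, 247.0]]
0 -0.0095 [[336.2, 251.8], [215.1, 251.8], [349.9, 281.6]]
0.031 0.0095 [[348.3, 240.7], [202.6, 240.7], [369.0, 275.0]]
0.031 -0.0095 [[346.3, 273.7], [204.8, 273.8], [365.6, 316.0]]
```

View pics/w8.png

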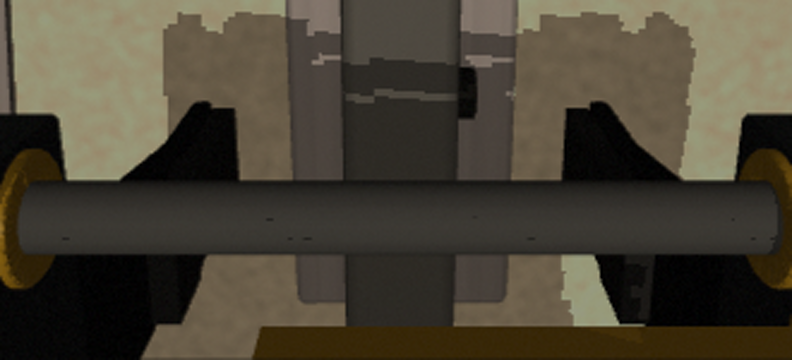

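The wrist crop shows the fingertips at px (350,245) and (197,245). This fits the 31 mm offset and shows the pads level with the button along the brush to about 2 mm. Descending 55 mm.

Emit:
{"op": "servo_tool", "data": {"increments": [[[0,0,0.01,0,0,0,1],[0,0,0.022,0,0,0,1],[0,0,0.034,0,0,0,1],[0,0,0.045,0,0,0,1],[0,0,0.052,0,0,0,1],[0,0,0.055,0,0,0,1],[0,0,0.055,0,0,0,1],[0,0,0.055,0,0,0,1]]], "squeeze": 45}}

```text
time_s: 11.9
tool_pos: [0.516, -0.0117, 0.0208]
tool_rot: [180.0, 0.0, 94.7]
force: [0.8, 0.2, -0.4]
grip_width: 0.087
```

```bash
python3 - <<'E'
from h import *
delta([.5155,-.0117,.0205],94.5)
s=cam('side'); cv2.imwrite('pics/s9.png',cv2.resize(s['frame'][130:250,210:350],None,fx=5,fy=5,interpolation=2))
c=cam('wrist','w9.png')
E
```

```text
now 11.9 [ 0.516  -0.0117  0.0208] [1.7996e+02 1.0000e-02 9.4680e+01] F [ 0.8  0.2 -0.4] w 0.087
shift [ 0.     -0.0005  0.0003] rot [0.04 0.01 0.18]
```

View pics/s9.png

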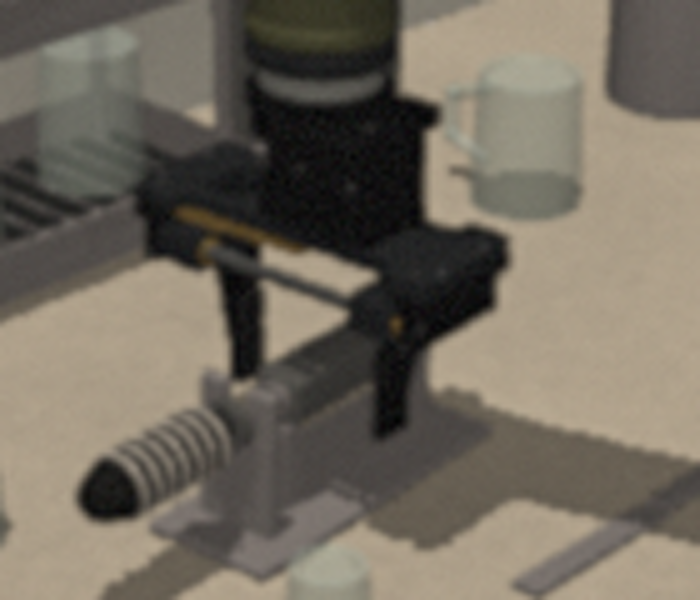

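View pics/w9.png

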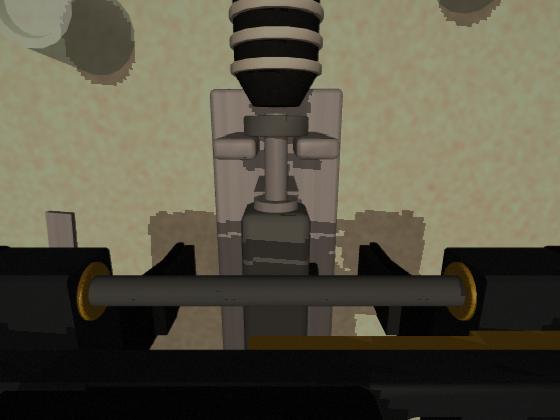

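The near finger now clearly passes beside the handle, below its lower edge (tip at zoom (388,435)). In the wrist view the button at (315,270) lies level with the fingers. Closing.

Emit:
{"op": "servo_tool", "data": {"increments": [[[0,0,0,0,0,0,-1],[0,0,0,0,0,0,-1],[0,0,0,0,0,0,-1],[0,0,0,0,0,0,-1],[0,0,0,0,0,0,-1],[0,0,0,0,0,0,-1],[0,0,0,0,0,0,-1],[0,0,0,0,0,0,-1],[0,0,0,0,0,0,-1],[0,0,0,0,0,0,-1],[0,0,0,0,0,0,-1],[0,0,0,0,0,0,-1]]], "squeeze": 45}}

```text
time_s: 13.2
tool_pos: [0.5152, -0.0118, 0.0206]
tool_rot: [-179.9, 0.0, 94.7]
force: [-3.2, -0.4, 4.9]
grip_width: 0.0298
```

Emit:
{"op": "servo_tool", "data": {"increments": [[[-0.003,0,0,0,0,0,-1],[-0.007,0,0,0,0,0,-1],[-0.012,0,0,0,0,0,-1],[-0.017,0,0,0,0,0,-1],[-0.022,0,0,0,0,0,-1],[-0.027,0,0,0,0,0,-1]]]}}

```text
time_s: 13.8
tool_pos: [0.5182, -0.0394, 0.0205]
tool_rot: [180.0, 0.0, 94.6]
force: [1.1, 2.7, 0.2]
grip_width: 0.0296
```

```bash
python3 - <<'E'
from h import *
delta([.5155,-.0117,.0205],94.5)
c=cam('wrist','w10.png')
E
```

```text
now 13.8 [ 0.5182 -0.0394  0.0205] [1.7996e+02 1.0000e-02 9.4650e+01] F [1.1 2.7 0.2] w 0.0296
shift [ 0.0278 -0.0004  0.    ] rot [0.04 0.01 0.15]
```

View pics/w10.png

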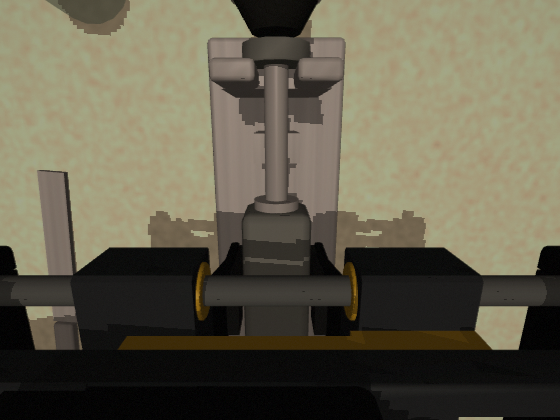

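With the button pressed (grip 29.6 mm) the rod slides out at 2.7 N: collar at the fork (276,55), handle front at (276,205). Continuing the pull.

Emit:
{"op": "servo_tool", "data": {"increments": [[[-0.006,0,0,0,0,0,-1],[-0.012,0,0,0,0,0,-1],[-0.018,0,0,0,0,0,-1],[-0.024,0,0,0,0,0,-1],[-0.03,0,0,0,0,0,-1],[-0.036,0,0,0,0,0,-1],[-0.042,0,0,0,0,0,-1],[-0.048,0,0,0,0,0,-1],[-0.054,0,0,0,0,0,-1],[-0.06,0,0,0,0,0,-1],[-0.066,0,0,0,0,0,-1],[-0.072,0,0,0,0,0,-1],[-0.078,0,0,0,0,0,-1],[-0.084,0,0,0,0,0,-1],[-0.09,0,0,0,0,0,-1],[-0.095,0,0,0,0,0,-1],[-0.099,0,0,0,0,0,-1],[-0.102,0,0,0,0,0,-1],[-0.102,0,0,0,0,0,-1]]]}}

```text
time_s: 15.75
tool_pos: [0.525, -0.1305, 0.0188]
tool_rot: [-179.9, -0.7, 94.9]
force: [-0.3, 21.0, -1.6]
grip_width: 0.03
```

```bash
python3 - <<'E'
from h import *
delta([.5155,-.0117,.0205],94.5)
c=cam('wrist','w11.png');s=cam('side'); cv2.imwrite('pics/s11.png',cv2.resize(s['frame'][120:270,190:390],None,fx=4,fy=4,interpolation=2))
E
```

```text
now 15.75 [ 0.525  -0.1305  0.0188] [-179.86   -0.72   94.89] F [-0.3 21.  -1.6] w 0.03
shift [ 0.1192  0.0006 -0.0002] rot [-0.14 -0.72  0.39]
```

View pics/s11.png

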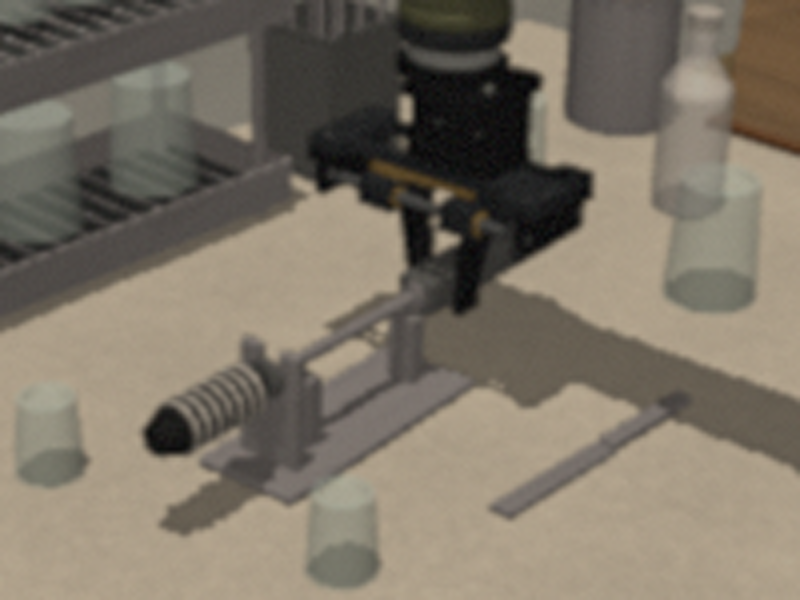

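View pics/w11.png

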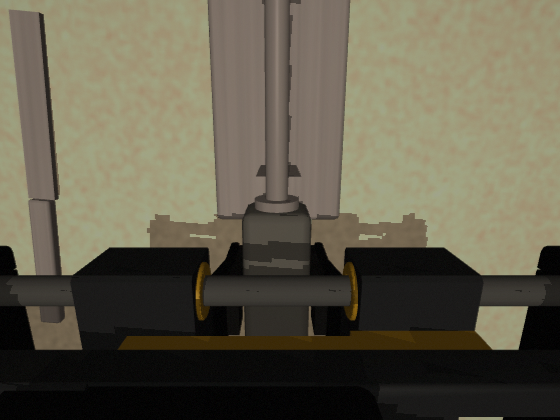

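The rod is drawn out 119 mm and 21 N shows the hard end. The handle front is still at row 205, so there was no slip. I ease off the collar, then lift.

Emit:
{"op": "servo_tool", "data": {"increments": [[[0,0,0,0,0,0,-1],[0,0,0,0,0,0,-1],[0.005,0,0,0,0,0,-1],[0.01,0,0,0,0,0,-1],[0.014,0,0,0,0,0,-1],[0.014,0,0,0,0,0,-1]]]}}

```text
time_s: 16.45
tool_pos: [0.5246, -0.1308, 0.0202]
tool_rot: [-180.0, 0.3, 94.6]
force: [2.4, -3.2, -4.0]
grip_width: 0.0296
```

Emit:
{"op": "servo_tool", "data": {"increments": [[[0,0,-0.003,0,0,0,-1],[0,0,-0.008,0,0,0,-1],[0,0,-0.015,0,0,0,-1],[0,0,-0.023,0,0,0,-1],[0,0,-0.031,0,0,0,-1],[0,0,-0.039,0,0,0,-1],[0,0,-0.048,0,0,0,-1],[0,0,-0.057,0,0,0,-1],[0,0,-0.066,0,0,0,-1],[0,0,-0.075,0,0,0,-1],[0,0,-0.084,0,0,0,-1],[0,0,-0.093,0,0,0,-1],[0,0,-0.102,0,0,0,-1],[0,0,-0.111,0,0,0,-1],[0,0,-0.119,0,0,0,-1],[0,0,-0.125,0,0,0,-1],[0,0,-0.128,0,0,0,-1],[0,0,-0.13,0,0,0,-1],[0,0,-0.13,0,0,0,-1],[0,0,-0.13,0,0,0,-1]]]}}

```text
time_s: 18.45
tool_pos: [0.5247, -0.1263, 0.1502]
tool_rot: [-180.0, -0.0, 94.7]
force: [0.1, 0.4, -1.9]
grip_width: 0.0294
```

```bash
python3 - <<'E'
from h import *
delta([.5155,-.0117,.0205],94.5)
t=cam('top'); cv2.imwrite('pics/t12.png',cv2.resize(t['frame'][140:290,180:440],None,fx=3,fy=3,interpolation=2))
c=cam('wrist','w12.png');s=cam('side'); cv2.imwrite('pics/s12.png',cv2.resize(s['frame'][100:280,180:390],None,fx=3.3,fy=3.3,interpolation=2))
E
```

```text
now 18.45 [ 0.5247 -0.1263  0.1502] [-1.7996e+02 -1.0000e-02  9.4680e+01] F [ 0.1  0.4 -1.9] w 0.0294
shift [0.1149 0.0003 0.1297] rot [-0.04 -0.01  0.18]
```

View pics/s12.png

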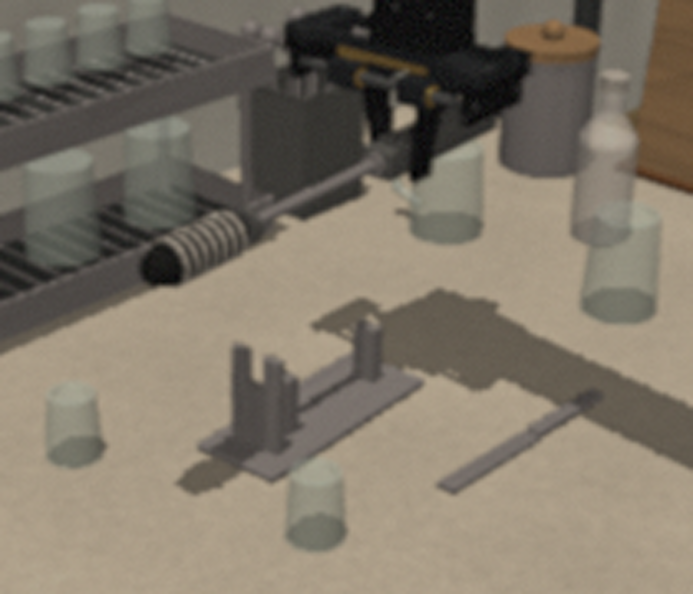

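View pics/t12.png

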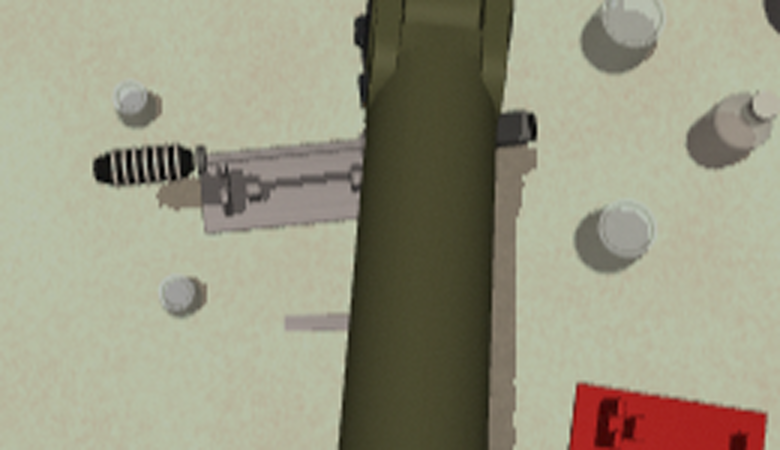

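View pics/w12.png

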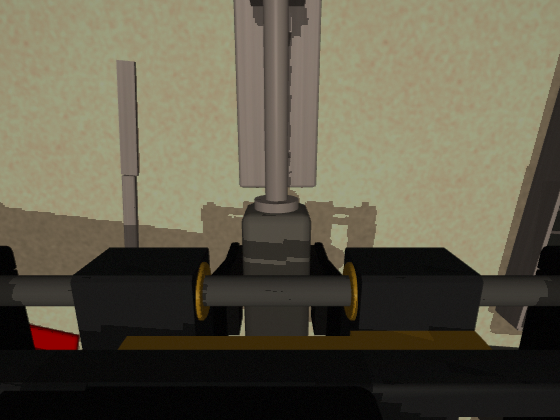

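```bash
python3 - <<'E'
from h import *
t=env.read_camera('top')
a=onz(t,358.5,182.5,.20);b=onz(t,211.2,196,.20);print(a,b,np.linalg.norm(a-b))
s=env.read_camera('side')
# head middle two-view triangulation: head mid px
def tri(p,q):
    (o1,d1),(o2,d2)=p,q
    A=np.stack([d1,-d2],1);k=np.linalg.lstsq(A,o2-o1,rcond=None)[0]
    return (o1+d1*k[0]+o2+d2*k[1])/2,np.linalg.norm(o1+d1*k[0]-o2-d2*k[1])
hm_t=(180+145/3,140+164/3); hm_s=(180+203/3.3,100+248/3.3)
print('head',tri(ray(t,*hm_t),ray(s,*hm_s)))
o=env.get_obs();print(o['force'],o['grip_width'],o['time_s'],np.abs(o['joint_velocities']).max())
for n,u,v in[('shot_b',224,174),('shot_a',239,238)]:print(n,onz(t,u,v,.055))
E
```

```text
[ 0.53254081 -0.25470215  0.2       ] [0.50069752 0.16223513 0.2       ] 0.41815151808881035
head (array([0.50149608, 0.11170072, 0.19911112]), np.float64(0.006153432142119518))
[ 0.43537648 -0.61154542 -1.52198167] 0.029627297852494766 18.7 0.07525787849840838
shot_b [0.60288108 0.14705269 0.055     ]
shot_a [0.39590979 0.09819215 0.055     ]
```

The brush measures 418 mm against the expected 418.5 mm. The head middle is 0.199 m high, so the brush is level, and it is clear of the holder and still. The glasses appear at their first pixels. Handing in.

```bash
python3 -c "
from h import *
print(env.sign_off())"
```

```text
the job is handed in; nothing more can be done
None
```

The brush is drawn out to the second stop and held level about 20 cm above the worktop, clear of the holder. I handed the job in at about 18.7 s; no verdict comes back.

**What went wrong first:** the first two grips closed too high, at the top of the handle. The first then slid back along the closed brush with 48 N, and the second closed on nothing above it. The cause was that the real finger ends sit about 31 mm above the reported TCP. The side camera and the contact height agreed on this.

**What worked:** I went 31 mm lower and gripped across the button, with the opening at about 29.6 mm. The rod then slid at 2.7 N and came out to the hard end at 21 N. I eased off the collar and lifted 130 mm.

**Last checks:**
- **Length:** 418 mm overall, against 418.5 mm expected when fully drawn out.
- **Height and level:** middle of the head at 0.199 m, the same as the handle. The two camera rays for this point missed each other by 6 mm, so it is only good to a few millimetres.
- **Hold:** grip at 29.6 mm, with a load of about 1.5–1.9 N that fits the brush's weight. The arm is still.
- **Other things:** from the pictures, the glasses, mug, soap, knife and red holder look unmoved. I compared these by eye only, and did not check the bowl and scrub again.

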